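# Check the press wheel for bearing play

## Robot

A 6-joint arm with a two-finger parallel gripper is mounted at the origin on the work surface. World frame = base frame: x ahead of the robot, y to its left, z up, the work surface at z = 0. Lengths are in m, angles in degrees, forces in N, time in s.
With the tool pointing down it reaches from about 0.35 to 0.875 m from the base axis. Payload 4.2 kg.
Tool frame: the origin (TCP) lies midway between the tips of the shut fingers; the grasp point (between the pads) lies 19 mm behind it; z points along the fingers, y is the line along which they close (so a half turn about z gives the same grasp; the last joint's range is limited). The gripper opens to 87 mm and grips with 3 to 60 N. Pads are 19 mm wide; open, the fingers measure 117 mm over their backs; the gripper's body (75 mm by 190 mm) begins 51 mm behind the grasp point.
Start: joints at [-49.928, 22.042, 0.453, 0, -68.411, -14.817], TCP at [0.267, -0.565, 0.223] pointing down, gripper open.
Joint ranges: [-179.83, 179.83], [-69.29, 118.12], [-61.27, 80.66], [-181.25, 117.63], [-171.15, -9.14], [-177.46, 177.46]. Speed limits (degrees/s): [159.86, 159.86, 180, 180, 180, 180].

## Interface

Orientations are given as a 3x3 rotation matrix whose columns are the frame's x, y, z axes.
In Python, from station import r, cams gives the robot as it stands.
- The arm moves only by the tool play_rows, never from a script. Its argument "commands" is text: rows parted by semicolons, each of 6 numbers parted by spaces: the shift along the world's x, y, z normalised to -1 to 1, where 1 is 30 mm, then the turn, a rotation vector about the world's x, y, z normalised to -1 to 1, where 1 is 0.15 rad. A call has 1 to 20 rows; each row shifts and turns the commanded pose from where the row before left it; what a row does not reach is not made up. A row lasts 1/10 s, in which the tool goes at most 50 mm and 8.59 degrees, less where a joint would pass 70% of its speed; a pose out of reach is approached as far as the arm can. A call with a number of a shift or a turn outside -1 to 1 is refused whole. A call with a gripper value outside its range is refused whole. "grip" is the finger opening in mm, from 0 to 87, set as the call begins (left out, the last holds). The fingers move at their own pace and stop on an object; the grip force is fixed at half the most. Time passes only in rows, so rows that do not move let the fingers close. It gives the time, the measured TCP pose, the force, the opening and the grip force at its end, in the units of the state.
- r.sense(): the state, without advancing time (a new reading comes with each control period).
- cams.capture(name): name is "scene" or "side" or "wrist"; returns (picture, depth): 480x640x3 uint8, blue, green, red; 480x640 float32, m along the optical axis (not along the pixel's ray), 0 where there is no reading.
- cams.camera_info(name): a dict with "mtx" (3x3 intrinsics, pixels), "k1" (the pictures are not rectified: a ray, as slopes to the right and down, at radius r is drawn at 1 + k1 r^2 times it, then the intrinsics apply), "R" (3x3) and "t" (3): a world point X has camera coordinates R X + t. Camera axes: x right, y down, z forward; pixel columns grow to the right and rows downward; lengths in m; the calibration is good to about 2 mm. A picture is of the moment at which its call begins: read the wrist's pose just before it. camera_info takes no time and is no camera call; for the wrist camera it gives the pose at the moment of the call.
- r.finish_job(): hands the job in; it is judged then, once.
The state is a dict: "time_s": time; "joints": joint angles; "joint_velocities": joint speeds; "effort": joint torques, N m; "tcp_pos": TCP position; "ee_rot": TCP orientation; "wrist_force": force on the tool from outside, world axes, zero at the start; "moment": the same for the moment, N m; "gripper_width": opening from 0.0 (shut) to 1.0 (fully open); "gripper_force": force on a finger pad.
Only numpy, scipy, OpenCV 4.12 (cv2) and the standard library are available. Lean on these libraries where they do the work, as an engineer would, in place of code of your own. Each camera call takes 0.05 s, during which the arm holds its last target. There are 200 camera calls.

## Task

Check the large spoked wheel for bearing play: rock it on its axle, first leaning its top over to the left until it stops (left as the robot looks out over the bench), then over to the right until it stops. Then set it upright again and let go. Do not rock the smaller plain disc wheel.

Things in the scene. Friction and masses are not known exactly. Their poses are not given: they have to be found in the camera images.
- spoked_wheel (a joint): sideways lean of the large spoked wheel in its worn bearing, rad. 0 upright; positive leans its top left (+y of point spoked_wheel_rim), negative right; stops at +0.30 and -0.30. It turns about the level line in the plane of the wheel through the hub centre (x of body stand_big). Light friction, about 1.5 N at the rim, keeps it where it is left; no spring.
- spoked_wheel_rim (a point): top of the rim of the large spoked wheel: bare aluminium, standing on edge, 200 mm diameter, five round spokes; rim 22 mm wide along the axle, 18 mm deep. Upright, this point is 235 mm above the table. z: from the hub centre (100 mm below) out to this point; y: along the axle to the left; x: level, in the wheel's plane. The frame leans with the wheel, but not if it spins on its axle, as it can.
- stand_big: stand of the large wheel, fixed: dark steel base 120 (x) x 150 (y) x 12 mm, origin under its centre; hub centre 135 mm above it. Two grey uprights 62 mm either side (y) of the wheel, 10 mm thick, 36 mm wide, tops 155 mm up. y is the axle, to the left; x points away from the robot, turned up to 30 degrees either way. It is on the left or on the right of the bench.
- disc_wheel (a joint): sideways lean of the smaller wheel, rad, same signs and stops; to be left as it is. Bare aluminium, 150 mm diameter, a solid web and no spokes, rim 22 mm wide, top 210 mm above the table; in an identical fixed stand on the opposite side of the bench from the large wheel, at least 300 mm away.

How it is judged (in metres and radians):
On the way, in this order (a step that is already met when the one before it is completed fails the run):
1. the spoked wheel is rocked over to the left (value of joint spoked_wheel above 0.2 rad), for 0.1 s.
2. the spoked wheel is rocked over to the right (value of joint spoked_wheel below -0.2 rad), for 0.1 s.
At the end, for the whole second after the job is handed in: the large spoked wheel, after having leaned more than 0.20 rad left and then more than 0.20 rad right, is still and upright within 0.12 rad (12 mm at the rim), and the smaller disc wheel has not been leaned beyond 0.16 rad (value of joint spoked_wheel between -0.12 and 0.12 rad and velocity of joint spoked_wheel between -0.05 and 0.05 rad/s); the robot touches nothing.
It fails at once if the smaller disc wheel is rocked (value of joint disc_wheel above 0.16 rad or value of joint disc_wheel below -0.16 rad).
It also fails if it takes over 35 s, if anything falls off the work surface, if the arm or the gripper's body presses on something with over 40 N, if the wrist force passes 120 N, or if a joint passes its speed limit or range.

## Working session

There is one attempt and no reset: what is moved stays moved. The work goes in short steps, Python scripts to look and compute and a tool call to move; the robot and the scene stay as the last step left them, time stands still between calls to the robot, and variables do not carry over. Pictures are saved under pics/ and viewed, at most 10 in all, crops included, and the job is handed in when it is done.

Besides the shell and the picture viewer there is one more tool, called after "Request:" in YAML: its name, and indented under it one key for each argument. play_rows: Moves the arm, as the interface text tells. Scaled input: -1 to 1 covers 30 mm each way for a shift and 0.15 rad each way for a turn. Its arguments: {"type":"object","properties":{"commands":{"type":"string"},"grip":{"type":"number"}},"required":["commands"]}

```bash
mkdir -p pics; python3 - <<'E'
from station import r,cams
import cv2,numpy as np
for n in ["scene","side"]:
    p,d=cams.capture(n); cv2.imwrite(f"pics/{n}.png",p); np.save(f"pics/{n}_d.npy",d)
    i=cams.camera_info(n); print(n,i)
s=r.sense();print(s["tcp_pos"],s["ee_rot"],s["time_s"])
E
```

```text
scene {'mtx': array([[511.53831938,   0.        , 325.33701088],
       [  0.        , 511.53831938, 252.87124012],
       [  0.        ,   0.        ,   1.        ]]), 'k1': -0.14794000960239082, 'R': array([[-0.43425092,  0.90062919, -0.01712315],
       [ 0.53274401,  0.24144894, -0.81110186],
       [-0.72636765, -0.36134399, -0.58465422]]), 't': array([ 0.23929443, -0.15595219,  1.26181158])}
side {'mtx': array([[589.35388789,   0.        , 325.73878347],
       [  0.        , 589.35388789, 248.10892771],
       [  0.        ,   0.        ,   1.        ]]), 'k1': 0.0425569342242967, 'R': array([[-0.94600766, -0.32400308, -0.00956577],
       [-0.19590658,  0.59501106, -0.77947576],
       [ 0.25824429, -0.73551604, -0.62635936]]), 't': array([0.5163287 , 0.25002747, 0.89775622])}
[ 0.26642887 -0.5647772   0.22156777] [[-9.04473383e-01 -4.26529015e-01 -9.48443568e-04]
 [-4.26530051e-01  9.04471750e-01  1.72321985e-03]
 [ 1.22837149e-04  1.96314617e-03 -9.99998065e-01]] 0.1
```

View pics/scene.png

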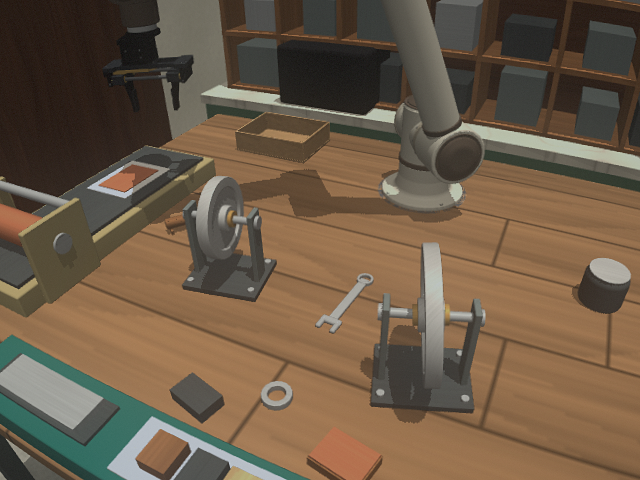

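View pics/side.png

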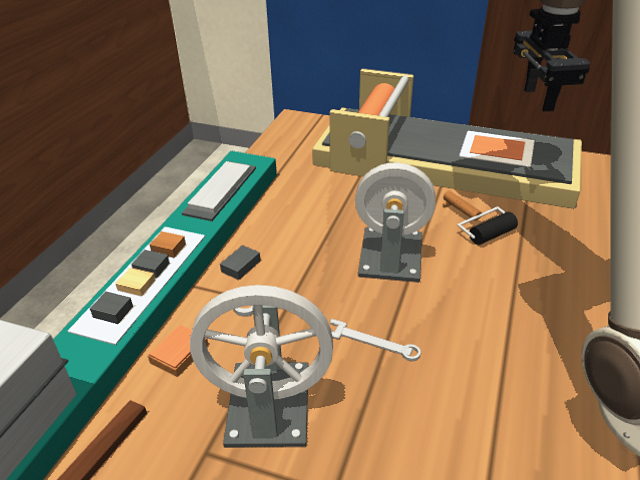

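The spoked wheel is on the robot's left: its hub is at (431,315) in the scene view and (262,352) in the side view. The disc wheel is on the right, with its hub at (230,218) in the scene view. Next I'll measure the rim and stand from depth.

```bash
cat >h.py <<'E'
import numpy as np,cv2
def cloud(info,d):
    v,u=np.mgrid[0:480,0:640]
    xy=cv2.undistortPoints(np.stack([u,v],-1).reshape(-1,1,2).astype(float),info["mtx"],np.array([info["k1"],0,0,0.]))[:,0]
    z=d.reshape(-1,1).astype(float)
    P=(np.hstack([xy*z,z])-info["t"])@info["R"]
    P[z[:,0]<=0]=np.nan
    return P.reshape(480,640,3)
E
python3 - <<'E'
from h import *
from station import cams
B={"scene":(365,490,235,415),"side":(185,340,280,450)}
for n in B:
    P=cloud(cams.camera_info(n),np.load(f"pics/{n}_d.npy"))
    a,b,c,e=B[n]; Q=P[c:e,a:b].reshape(-1,3); Q=Q[np.isfinite(Q).all(1)]
    base=Q[(Q[:,2]>.006)&(Q[:,2]<.018)]; bb=cv2.minAreaRect(base[:,:2].astype(np.float32)*1000)
    print(n,"base",bb)
    for lo,hi in((.165,.19),(.19,.21),(.21,.225),(.225,.24)):
        T=Q[(Q[:,2]>lo)&(Q[:,2]<hi)]
        print(lo,len(T),T.mean(0).round(4),T[:,2].max().round(3),cv2.minAreaRect(T[:,:2].astype(np.float32)*1000))
E
```

```text
scene base ((492.2595520019531, 135.77622985839844), (324.2146911621094, 154.2188720703125), 24.062108993530273)
0.165 430 [0.6586 0.1994 0.178 ] 0.19 ((592.2730102539062, 167.5988311767578), (173.12623596191406, 22.322616577148438), 25.826637268066406)
0.19 440 [0.6468 0.1932 0.2005] 0.21 ((592.0872192382812, 169.95693969726562), (147.6814727783203, 21.68637466430664), 23.309476852416992)
0.21 449 [0.6259 0.1844 0.2178] 0.225 ((584.21923828125, 170.24818420410156), (128.82760620117188, 23.17507553100586), 19.425092697143555)
0.225 730 [0.5904 0.1715 0.2314] 0.237 ((582.8360595703125, 168.9416961669922), (89.9738998413086, 22.838600158691406), 19.15040397644043)
side base ((662.5859375, 112.0325927734375), (306.5956115722656, 318.11358642578125), 4.833381652832031)
0.165 649 [0.5695 0.1777 0.1784] 0.19 ((579.74658203125, 175.68612670898438), (187.66879272460938, 25.328256607055664), 19.315765380859375)
0.19 756 [0.5738 0.1763 0.2007] 0.21 ((580.6402587890625, 172.20431518554688), (163.2149658203125, 27.111787796020508), 18.39031982421875)
0.21 931 [0.5776 0.176  0.2179] 0.225 ((580.8759155273438, 170.89797973632812), (128.7926483154297, 25.815326690673828), 18.98868751525879)
0.225 786 [0.5803 0.1723 0.2297] 0.236 ((582.5654296875, 169.58311462402344), (84.16199493408203, 26.030790328979492), 19.19489097595215)
```

Request:
play_rows:
  commands: "0 0 0.9 0 0 -0.2;0 0 0.9 0 0 -0.2;0 0 0.9 0 0 -0.2;0 0 0.9 0 0 -0.1;0 0 0.9 0 0 0;0.4 0.94 0 0 0 0;0.4 0.94 0 0 0 0;0.4 0.94 0 0 0 0;0.4 0.94 0 0 0 0;0.4 0.94 0 0 0 0;0.4 0.94 0 0 0 0;0.4 0.94 0 0 0 0;0.4 0.94 0 0 0 0;0.4 0.94 0 0 0 0;0.4 0.94 0 0 0 0;0.4 0.94 0 0 0 0;0.4 0.94 0 0 0 0;0.4 0.94 0 0 0 0"
  grip: 70

```text
time_s: 1.9
tcp_pos: [0.4227, -0.1973, 0.3572]
ee_rot: [[-0.944, -0.33, -0.001], [-0.33, 0.944, 0.0], [0.0, 0.001, -1.0]]
wrist_force: [1.7, -1.1, -0.0]
gripper_width: 0.807
gripper_force: 0.0
```

Request:
play_rows:
  commands: "0.4 0.94 0 0 0 0;0.4 0.94 0 0 0 0;0.4 0.94 0 0 0 0;0.4 0.94 0 0 0 0;0.4 0.94 0 0 0 0;0.4 0.94 0 0 0 0;0.4 0.94 0 0 0 0;0.4 0.94 0 0 0 0;0.4 0.94 0 0 0 0;0.4 0.94 0 0 0 0;0.4 0.94 0 0 0 0;0.4 0.94 0 0 0 0;0.4 0.94 0 0 0 0;0 0 0 0 0 0;0 0 0 0 0 0"

```text
time_s: 3.4
tcp_pos: [0.5785, 0.1684, 0.3564]
ee_rot: [[-0.944, -0.33, -0.002], [-0.33, 0.944, -0.001], [0.002, -0.0, -1.0]]
wrist_force: [-0.2, -0.5, -0.2]
gripper_width: 0.803
gripper_force: 0.0
```

```bash
python3 - <<'E'
from h import *
from station import cams,r
i=cams.camera_info("wrist");p,d=cams.capture("wrist"); cv2.imwrite("pics/w1.png",p)
s=r.sense();print(s["tcp_pos"],s["ee_rot"].round(3) if hasattr(s["ee_rot"],"round") else s["ee_rot"],s["wrist_force"])
P=cloud(i,d).reshape(-1,3);P=P[np.isfinite(P).all(1)]
m=(np.hypot(P[:,0]-.582,P[:,1]-.169)<.1)
for lo,hi in((.17,.2),(.2,.22),(.22,.245)):
    T=P[m&(P[:,2]>lo)&(P[:,2]<hi)]
    if len(T)>5: print(lo,len(T),T.mean(0).round(4),T[:,2].max().round(3),cv2.minAreaRect(T[:,:2].astype(np.float32)*1000))
E
```

```text
[0.57837844 0.16773229 0.35703714] [[-0.944 -0.33  -0.001]
 [-0.33   0.944 -0.001]
 [ 0.001 -0.    -1.   ]] [-0.17163006 -0.27242341  0.10239943]
0.17 485 [0.5057 0.1466 0.1884] 0.2 ((573.7166137695312, 168.6588592529297), (171.89401245117188, 23.165504455566406), 18.78472137451172)
0.2 1150 [0.5544 0.1605 0.2122] 0.22 ((578.2893676757812, 168.237060546875), (150.33303833007812, 23.35084342956543), 18.727184295654297)
0.22 3282 [0.5775 0.1667 0.2305] 0.238 ((581.8013305664062, 168.082275390625), (110.441162109375, 22.944129943847656), 18.85072898864746)
```

View pics/w1.png

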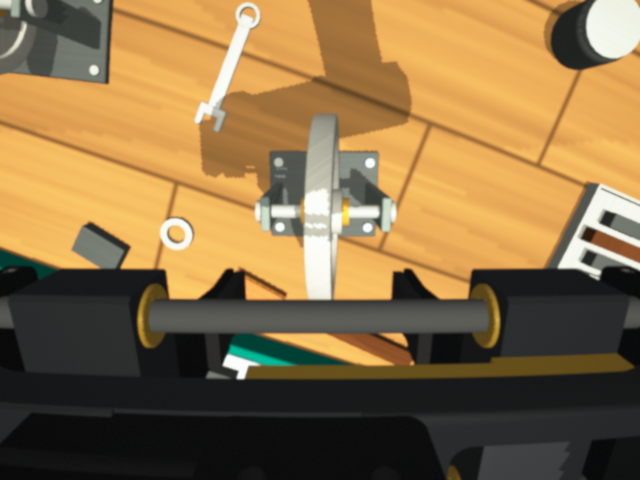

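The wrist view shows the rim top between the fingers, around column 322. It measures (0.5815, 0.168) at yaw 19°, in line with the tool. I'll descend to straddle the rim, then narrow the gap.

Request:
play_rows:
  commands: "0.1 0 -0.6 0 0 0;0 0 -0.6 0 0 0;0 0 -0.6 0 0 0;0 0 -0.6 0 0 0;0 0 -0.6 0 0 0;0 0 -0.6 0 0 0;0 0 -0.6 0 0 0;0 0 -0.5 0 0 0;0 0 0 0 0 0"

```text
time_s: 4.35
tcp_pos: [0.5801, 0.1663, 0.2147]
ee_rot: [[-0.945, -0.328, -0.004], [-0.328, 0.945, -0.002], [0.005, -0.0, -1.0]]
wrist_force: [-0.5, -0.2, 0.2]
gripper_width: 0.806
gripper_force: 0.0
```

Request:
play_rows:
  commands: "0 0 0 0 0 0;0 0 0 0 0 0;0 0 0 0 0 0;0 0 0 0 0 0;0 0 0 0 0 0"
  grip: 36

```text
time_s: 4.85
tcp_pos: [0.5818, 0.168, 0.217]
ee_rot: [[-0.944, -0.33, 0.001], [-0.33, 0.944, 0.0], [-0.001, 0.0, -1.0]]
wrist_force: [-0.5, 0.7, 1.0]
gripper_width: 0.457
gripper_force: 0.0
```

Request:
play_rows:
  commands: "-0.033 0.094 0 0 0 0;-0.033 0.094 0 0 0 0;-0.033 0.094 0 0 0 0;-0.033 0.094 0 0 0 0;-0.033 0.094 0 0 0 0;-0.033 0.094 0 0 0 0;-0.033 0.094 0 0 0 0;-0.033 0.094 0 0 0 0;-0.033 0.094 0 0 0 0;-0.033 0.094 0 0 0 0;0 0 0 0 0 0"

```text
time_s: 5.95
tcp_pos: [0.5716, 0.1968, 0.2164]
ee_rot: [[-0.944, -0.33, -0.0], [-0.33, 0.944, 0.0], [0.0, 0.001, -1.0]]
wrist_force: [-0.1, -0.1, 0.2]
gripper_width: 0.416
gripper_force: 0.4
```

```bash
cat >lean.py <<'E'
from h import *
from station import cams,r
p,d=cams.capture("side"); P=cloud(cams.camera_info("side"),d)[270:450,170:350].reshape(-1,3);P=P[np.isfinite(P).all(1)]
a=np.radians(19);q=P-[.5815,.168,.135];x=q[:,0]*np.cos(a)+q[:,1]*np.sin(a);y=-q[:,0]*np.sin(a)+q[:,1]*np.cos(a)
# points of rim away from the gripper, at both sides: annulus
R=np.hypot(x,q[:,2]);m=(R>.075)&(R<.106)&(abs(y)<.05)&(abs(x)>.03)&(q[:,2]>-.09)
A=np.c_[q[m,2],np.ones(m.sum())]
k=np.ones(m.sum(),bool)
for _ in range(5):
    c=np.linalg.lstsq(A[k],y[m][k],rcond=None)[0]; k=abs(A@c-y[m])<.014
print("n",k.sum(),"lean",np.arctan(c[0]).round(3),"off",c[1].round(4)); s=r.sense();print(s["tcp_pos"],s["wrist_force"],s["gripper_width"]*87,s["time_s"])
E
python3 lean.py
```

```text
n 3377 lean 0.165 off 0.0164
[0.57148232 0.19666371 0.21623487] [ 0.57618369 -1.12360102  1.00183035] 36.11283193018358 6.0
```

Request:
play_rows:
  commands: "-0.022 0.063 0 0 0 0;-0.022 0.063 0 0 0 0;-0.022 0.063 0 0 0 0;0 0 0 0 0 0"

```text
time_s: 6.4
tcp_pos: [0.5694, 0.202, 0.2161]
ee_rot: [[-0.944, -0.33, -0.001], [-0.33, 0.944, -0.0], [0.001, 0.0, -1.0]]
wrist_force: [1.2, -1.6, -1.1]
gripper_width: 0.41
gripper_force: 0.6
```

Request:
play_rows:
  commands: "-0.022 0.063 0 0 0 0;0 0 0 0 0 0"

```text
time_s: 6.6
tcp_pos: [0.5688, 0.2038, 0.2162]
ee_rot: [[-0.944, -0.329, -0.001], [-0.329, 0.944, -0.0], [0.001, 0.0, -1.0]]
wrist_force: [0.6, -1.5, -1.6]
gripper_width: 0.417
gripper_force: 0.7
```

```bash
cat >>lean.py <<'E'
import sys; cv2.imwrite(f"pics/{sys.argv[1]}.png",p[230:460,150:400])
E
python3 lean.py l1
```

```text
n 3174 lean 0.251 off 0.016
[0.56882738 0.20378044 0.21634524] [ 1.08303706 -1.7660884  -1.21066062] 35.77036725678377 6.65
```

View pics/l1.png

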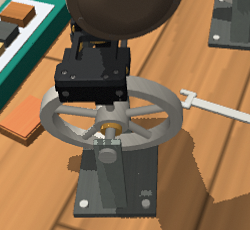

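The view shows the wheel leaned left, about 0.25 rad, with no stop force yet. I'll creep on until it reaches the stop.

Request:
play_rows:
  commands: "-0.022 0.063 0 0 0 0;-0.022 0.063 0 0 0 0;0 0 0 0 0 0"

```text
time_s: 6.95
tcp_pos: [0.5677, 0.207, 0.2163]
ee_rot: [[-0.944, -0.33, -0.001], [-0.33, 0.944, -0.001], [0.001, -0.001, -1.0]]
wrist_force: [2.7, -4.0, -3.6]
gripper_width: 0.414
gripper_force: 2.0
```

Request:
play_rows:
  commands: "-0.022 0.063 0 0 0 0;0 0 0 0 0 0"

```text
time_s: 7.15
tcp_pos: [0.5672, 0.2077, 0.2161]
ee_rot: [[-0.944, -0.329, -0.001], [-0.329, 0.944, -0.003], [0.002, -0.003, -1.0]]
wrist_force: [2.6, -7.7, -3.5]
gripper_width: 0.416
gripper_force: 3.8
```

The force is rising, so this is the left stop. Now over to the right.

Request:
play_rows:
  commands: "0.045 -0.13 0 0 0 0;0.045 -0.13 0 0 0 0;0.045 -0.13 0 0 0 0;0.045 -0.13 0 0 0 0;0.045 -0.13 0 0 0 0;0.045 -0.13 0 0 0 0;0.045 -0.13 0 0 0 0;0.045 -0.13 0 0 0 0;0.045 -0.13 0 0 0 0;0.045 -0.13 0 0 0 0;0.045 -0.13 0 0 0 0;0.045 -0.13 0 0 0 0;0.045 -0.13 0 0 0 0;0.045 -0.13 0 0 0 0;0.045 -0.13 0 0 0 0;0.045 -0.13 0 0 0 0;0.045 -0.13 0 0 0 0;0.045 -0.13 0 0 0 0;0 0 0 0 0 0"

```text
time_s: 9.05
tcp_pos: [0.5901, 0.1427, 0.2151]
ee_rot: [[-0.944, -0.329, -0.003], [-0.329, 0.944, 0.007], [0.0, 0.007, -1.0]]
wrist_force: [-5.0, 13.2, -2.2]
gripper_width: 0.413
gripper_force: 7.1
```

Request:
play_rows:
  commands: "0.022 -0.063 0 0 0 0;0.022 -0.063 0 0 0 0;0 0 0 0 0 0"

```text
time_s: 9.35
tcp_pos: [0.5909, 0.1415, 0.2148]
ee_rot: [[-0.944, -0.33, -0.003], [-0.331, 0.944, 0.01], [-0.001, 0.011, -1.0]]
wrist_force: [-7.6, 20.1, -1.4]
gripper_width: 0.42
gripper_force: 10.4
```

```bash
python3 lean.py l2
```

```text
n 4355 lean -0.319 off 0.0185
[0.59085166 0.14147743 0.21483942] [-7.05447984 19.83813079 -1.74012285] 36.3754618771551 9.4
```

The right stop is reached, with force at 20 N and a measured lean of -0.32. The stops sit at TCP offsets +42 and -28 mm from my start, so the upright position is at +7 mm. I'll push the wheel back there and centre the fingers.

Request:
play_rows:
  commands: "-0.033 0.094 0 0 0 0;-0.033 0.094 0 0 0 0;-0.033 0.094 0 0 0 0;-0.033 0.094 0 0 0 0;-0.033 0.094 0 0 0 0;-0.033 0.094 0 0 0 0;-0.033 0.094 0 0 0 0;-0.033 0.094 0 0 0 0;-0.033 0.094 0 0 0 0;-0.033 0.094 0 0 0 0;-0.033 0.094 0 0 0 0;-0.033 0.094 0 0 0 0;-0.033 0.094 0 0 0 0;-0.033 0.094 0 0 0 0;-0.033 0.094 0 0 0 0;-0.033 0.094 0 0 0 0;0 0 0 0 0 0"

```text
time_s: 11.1
tcp_pos: [0.5767, 0.1811, 0.2163]
ee_rot: [[-0.944, -0.33, -0.0], [-0.33, 0.944, 0.0], [0.0, 0.001, -1.0]]
wrist_force: [0.7, -0.8, -0.6]
gripper_width: 0.415
gripper_force: 0.3
```

Request:
play_rows:
  commands: "0.025 -0.071 0 0 0 0;0.025 -0.071 0 0 0 0;0.025 -0.071 0 0 0 0;0 0 0 0 0 0"

```text
time_s: 11.5
tcp_pos: [0.5792, 0.1739, 0.2164]
ee_rot: [[-0.944, -0.329, -0.0], [-0.329, 0.944, 0.0], [0.0, 0.0, -1.0]]
wrist_force: [0.5, 0.4, -0.4]
gripper_width: 0.412
gripper_force: 0.0
```

```bash
python3 lean.py l3
```

```text
n 3884 lean -0.021 off 0.0171
[0.57918515 0.17394864 0.21642264] [-0.57599921 -0.25244124 -0.05906679] 35.9568891192164 11.55
```

View pics/l3.png

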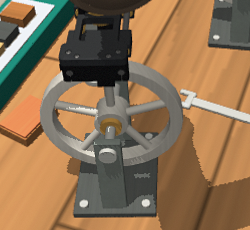

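The wheel is upright (about -0.02 rad) and centred between the fingers with no contact. I'll open a little and lift off.

Request:
play_rows:
  commands: "0 0 0 0 0 0;0 0 0 0 0 0;0 0 0 0 0 0;0 0 0.3 0 0 0;0 0 0.5 0 0 0;0 0 0.6 0 0 0;0 0 0.6 0 0 0;0 0 0.6 0 0 0;0 0 0.6 0 0 0;0 0 0.6 0 0 0;0 0 0.6 0 0 0;0 0 0 0 0 0;0 0 0 0 0 0"
  grip: 60

```text
time_s: 12.85
tcp_pos: [0.579, 0.1743, 0.3486]
ee_rot: [[-0.944, -0.329, 0.0], [-0.329, 0.944, 0.001], [-0.0, 0.001, -1.0]]
wrist_force: [-0.7, 0.3, -1.6]
gripper_width: 0.688
gripper_force: 0.0
```

```bash
python3 lean.py l4; python3 - <<'E'
from h import *
from station import cams
for n in("scene","wrist"):
    i=cams.camera_info(n);p,d=cams.capture(n);P=cloud(i,d).reshape(-1,3);P=P[np.isfinite(P).all(1)]
    a=np.radians(19);q=P-[.5792,.1739,.135];x=q[:,0]*np.cos(a)+q[:,1]*np.sin(a);y=-q[:,0]*np.sin(a)+q[:,1]*np.cos(a)
    m=(abs(x)<.03)&(abs(y)<.05)&(q[:,2]>.09)&(q[:,2]<.108)
    print(n,m.sum(),"rim top y",np.percentile(y[m],[2,50,98]).round(4))
E
```

```text
n 4210 lean -0.024 off 0.0169
[0.57872392 0.17412338 0.34773628] [ 0.822173   -0.10719178  0.58308914] 59.53887837188506 12.9
scene 526 rim top y [-0.0102  0.0002  0.0116]
wrist 2069 rim top y [-0.0111 -0.0002  0.0103]
```

Upright, centred and clear of the gripper. Handing in.

```bash
python3 -c "
from station import r
print(r.finish_job())"
```

```text
the job is handed in; nothing more can be done
None
```

I rocked the large spoked wheel left to its stop, then right to its stop, and set it upright (camera estimate about -0.02 rad). The gripper was lifted clear, the disc wheel was never approached, and the job was handed in at about 13 s; no verdict came back.

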